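# Lock the bench turntable at its mark with the drop pin

## Task

The dumbbell on the bench turntable is to get new grip tape, so lock the turntable: take the locking pin out of its wooden block, stand it in the turntable's bushing, and push the turntable anticlockwise (seen from above) by its black handle until the pin drops fully home into the hole hidden under the disc. The red mark was put on by hand and shows only roughly where the hole is, so ease the turntable slowly through that stretch, stop as soon as the pin has dropped and the table comes up solid, never force it against the pin, and let go. Do not shift the dumbbell on the turntable, and leave the other things on the bench alone.

Things in the scene. Friction and masses are not known exactly. Their poses are not given: they have to be found in the camera images.
- stand: fixed base of the turntable: blue round plate 332 mm across, 12 mm thick, on the bench. Origin on the turning axis at bench height, z up; red index mark on its -x side. On it lies a steel index plate, hidden under the disc, its top 30 mm above the bench, with one hole: 13.6 mm wide, 18 mm deep, 120 mm from the axis.
- mark (a point): top of the red index mark on the rim of the stand, 163 mm from the turning axis, 16 mm above the bench. It is a rough guide put on by hand: the hidden hole lies within 0.1 rad (12 mm at its radius) of the mark's direction from the axis, to either side, and cannot be seen or measured, only felt.
- turntable: aluminium disc 300 mm across, underside 33 mm, top 45 mm above the bench (rubber mat in the middle 48 mm). Origin on the axis at its underside. Bushing (with a red line) on its -x side, handle on its -y side. Lined up with the mark when its x axis is along the stand's; it starts 0.45 to 1.0 rad clockwise of that. Turns freely, no end stops, 1.1 to 2.3 kg, bearing drag about 0.08 N m.
- bushing (a point): centre of the bushing's mouth on the turntable, 63 mm above the bench and 120 mm from the axis: a 36 mm square steel block, 18 mm proud of the disc, with a 13.6 mm round bore 30 mm long, straight down through block and disc; the index plate passes 3 mm below it
- handle (a point): centre of the top of the black upright handle, 105 mm above the bench, 165 mm from the axis: a plain cylinder 22 mm in diameter, 52 mm tall, on a flat steel spoke 22 mm wide (top 53 mm above the bench) that reaches out from the disc
- pin: loose upright locking pin, 160 g, 77 mm. Origin at the foot, z up. Shaft 12 mm thick, 47 mm long, lowest 4 mm tapered to 8; collar 24 mm wide to 52 mm; red round head 28 mm wide from 52 to 77 mm, to grasp. In the bushing its foot rides on the index plate (z 30 mm); over the hole it drops by its weight until the collar lies on the bushing (foot at z 16 mm); table locked, 2 mm of play.
- pin_block: fixed wooden block 120 x 46 x 55 mm (x, y, z), origin under its centre. The pin hangs by its collar in a 15 mm hole at x = -30 mm, head 60 to 85 mm above the bench. Two T-handle hex keys (blue, 36 mm wide in y, up to 88 mm above the bench) stand at x = +22 and +45 mm. Fingers fit beside the pin head along the block's y axis.
- dumbbell: grey vinyl hexagonal dumbbell, 1 kg, 156 mm long (along its x), heads 55 mm across the flats, lying loose on the rubber mat in the middle of the turntable (top 103 mm above the bench). Origin under its centre. It must ride along undisturbed.
- pushup_handle: aluminium push-up handle, 180 mm wide, 130 mm high, 150 mm deep, on the bench; leave alone
- collar_a: yellow spring collar lying flat, 62 mm across, two grips out to 85 mm, 20 mm high; leave alone
- collar_b: second yellow spring collar, the same; leave alone
- finger_exerciser: orange finger exerciser, 16 mm high, about 85 mm long; leave alone
- tape_roll: roll of grey grip tape lying flat, 90 mm across, 25 mm high; leave alone
- cleaner: blue tin of vinyl cleaner, 70 mm across, 65 mm high, at the right of the bench; leave alone

How it is judged:
By the outcome, as a careful person would: the job done as asked, in the order asked, and still so for the second after the job is handed in, with the robot touching nothing.
It also fails if it takes over 69 s, if anything falls off the work surface, if the arm or the gripper's body presses on something with over 40 N, if the wrist force passes 120 N, or if a joint passes its speed limit or range.

## Robot

A 7-joint arm with a two-finger parallel gripper is mounted at the origin on the work surface. World frame = base frame: x ahead of the robot, y to its left, z up, the work surface at z = 0. Lengths are in m, angles in rad, forces in N, time in s.
With the tool pointing down it reaches from about 0.4 to 0.85 m from the base axis. Payload 4.5 kg.
Tool frame: the origin (TCP) lies on the centre line of the jaws, within the pads' length; the fingertips stand manip.tip_extent ahead of it and the grasp point (between the pads) lies 3 mm ahead of it (manip.tip_extent is the distance from the TCP to the fingertips, in m); z points along the fingers, y is the line along which they close (so a half turn about z gives the same grasp; the last joint's range is limited). The gripper opens to 88 mm and grips with 3 to 60 N. Pads are 18 mm wide; open, the fingers measure 123 mm over their backs; the gripper's body (75 mm by 187 mm) begins 45 mm behind the grasp point.
Start: joints at [1.238, 0.689, -0.195, 1.565, 0.157, 0.902, -0.215], TCP at [0.224, -0.583, 0.261] pointing down, gripper open.
Joint ranges: [-3.01, 3.01], [-0.46, 2.08], [-1.47, 1.51], [0.13, 2.56], [-1, 4.14], [0.04, 2.09], [-2.66, 2.66]. Speed limits (rad/s): [2.57, 2.57, 3.14, 3.14, 3.14, 3.14, 3.14].

## Interface

Orientations are given as [roll, pitch, yaw] about the fixed x, y, z axes, in that order (R = Rz(yaw) Ry(pitch) Rx(roll)).
In Python, from cell import telemetry, viewer, manip gives the robot as it stands.
- The arm moves only by the tool drive_tool, never from a script. Its argument "commands" is a list of rows, each an object of numbers: "ax", "ay", "az": the turn, a rotation vector about the tool's x, y, z in degrees; "tx", "ty", "tz": the shift along the tool's x, y, z in mm; "hand": the opening, from -1 (shut) to 1 (fully open). A call has 1 to 20 rows; each row is the pose to reach, as a shift and turn from the pose commanded when the call began, along the tool's axes at that moment; what a row does not reach only later rows make up. A row lasts 1/12 s, in which the tool goes at most 41.7 mm and 7.16 degrees, less where a joint would pass 70% of its speed; a pose out of reach is approached as far as the arm can. A call with a gripper value outside its range is refused whole. The fingers move at their own pace and stop on an object; the grip force is fixed at half the most. Time passes only in rows, so rows that repeat a pose let the fingers close. It gives the time, the measured TCP pose, the force, the opening and the grip force at its end, in the units of the state.
- telemetry.read_state(): the state, without advancing time (a new reading comes with each control period).
- viewer.capture(name): name is "scene" or "top" or "wrist"; returns the picture (384x512x3 uint8, red, green, blue); there is no depth.
- viewer.camera_params(name): a dict with "camera_matrix" (3x3 intrinsics, pixels), "xyz" and "orientation" of the camera in the world; the wrist camera has in their place "mount" (4x4, takes a point from camera to tool coordinates, whose origin is the TCP and whose axes are the flange's). Camera axes: x right, y down, z forward; pixel columns grow to the right and rows downward; lengths in m; the calibration is good to about 2 mm. A picture is of the moment at which its call begins: read the wrist's pose just before it. camera_params takes no time and is no camera call.
- manip.close_job(): hands the job in; it is judged then, once.
The state is a dict: "t": time; "joint_pos": joint angles; "dq": joint speeds; "joint_efforts": joint torques, N m; "tcp_pos": TCP position; "tool_rot": TCP orientation; "contact_force": force on the tool from outside, world axes, zero at the start; "torque": the same for the moment, N m; "opening": opening from 0.0 (shut) to 1.0 (fully open); "grip_force": force on a finger pad.
Only numpy, scipy, OpenCV 4.12 (cv2) and the standard library are available. Lean on these libraries where they do the work, as an engineer would, in place of code of your own. Each camera call takes 0.05 s, during which the arm holds its last target. There are 200 camera calls.

## Working session

There is one attempt and no reset: what is moved stays moved. The work goes in short steps, Python scripts to look and compute and a tool call to move; the robot and the scene stay as the last step left them, time stands still between calls to the robot, and variables do not carry over. Pictures are saved under pics/ and viewed, at most 10 in all, crops included, and the job is handed in when it is done.

Besides the shell and the picture viewer there is one more tool, called after "Request:" by a JSON object that holds its "op" and its "data". drive_tool: Moves the arm, as the interface text tells. Its arguments: {"type":"object","properties":{"commands":{"type":"array"}},"required":["commands"]}

```bash
mkdir -p pics
python3 - <<'E'
from cell import telemetry, viewer, manip
import cv2,numpy as np
np.set_printoptions(precision=4,suppress=True)
print(telemetry.read_state(), manip.tip_extent)
for n in ["scene","top"]:
    cv2.imwrite(f"pics/{n}0.png",viewer.capture(n)[:,:,::-1]); print(n,viewer.camera_params(n))
print(viewer.camera_params("wrist"))
E
```

```text
{'t': 0.0, 'joint_pos': array([ 1.2378,  0.69  , -0.1945,  1.5663,  0.1573,  0.9025, -0.2151]), 'dq': array([-0.0014, -0.0001,  0.0004,  0.0001, -0.0015, -0.0002,  0.001 ]), 'joint_efforts': array([  0.0001, -52.7564,  -1.2668, -15.3427,  -0.0526,   0.0067,
         0.0002]), 'tcp_pos': array([ 0.2239, -0.5829,  0.2599]), 'tool_rot': array([-3.1398,  0.0001,  0.3669]), 'contact_force': array([-0.2758, -0.4126, -0.2984]), 'torque': array([ 0.0058, -0.0024, -0.0269]), 'grip_force': 0.0, 'opening': 0.9987771375582082} 0.022
scene {'camera_matrix': array([[455.4683,   0.    , 260.99  ],
       [  0.    , 455.4683, 192.7053],
       [  0.    ,   0.    ,   1.    ]]), 'xyz': array([ 1.0725, -0.481 ,  1.2964]), 'orientation': array([-2.6167,  0.0122,  0.878 ])}
top {'camera_matrix': array([[424.7393,   0.    , 254.1326],
       [  0.    , 424.7393, 198.2728],
       [  0.    ,   0.    ,   1.    ]]), 'xyz': array([ 0.1887, -0.0299,  1.684 ]), 'orientation': array([-2.9218, -0.0007, -1.5162])}
{'camera_matrix': array([[317.9708,   0.    , 255.501 ],
       [  0.    , 317.9708, 193.0972],
       [  0.    ,   0.    ,   1.    ]]), 'mount': array([[-0.0004, -0.9619, -0.2736,  0.0708],
       [ 1.    , -0.0005,  0.0002,  0.001 ],
       [-0.0004, -0.2736,  0.9619, -0.1242],
       [ 0.    ,  0.    ,  0.    ,  1.    ]])}
```

View pics/top0.png

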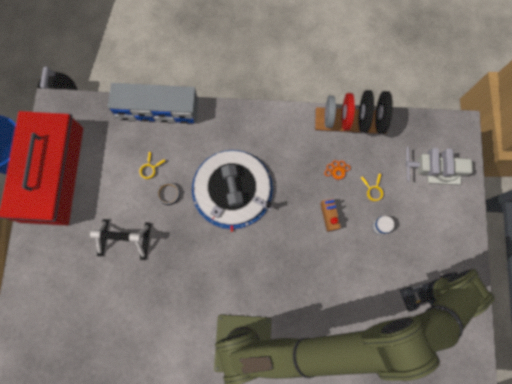

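View pics/scene0.png

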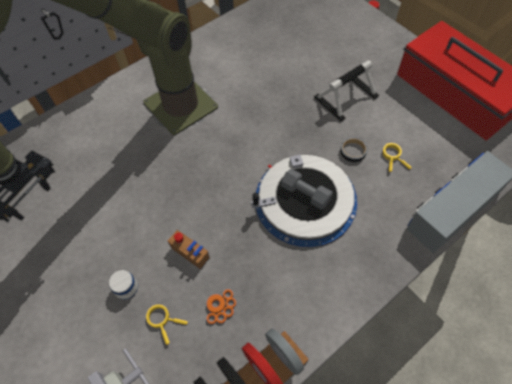

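Top view: turntable at about (231,189), handle (262,203), bushing (216,212), mark (233,229), pin block (331,214). Scene view: pin head (179,238), handle (257,200), bushing (296,162).

```bash
cat > h.py <<'E'
import cv2,numpy as np
from cell import telemetry, viewer, manip
from scipy.spatial.transform import Rotation as R
np.set_printoptions(precision=4,suppress=True)
def cam(n,st=None):
    p=viewer.camera_params(n)
    if n=="wrist":
        T=np.eye(4);T[:3,:3]=R.from_euler('xyz',st['tool_rot']).as_matrix();T[:3,3]=st['tcp_pos'];T=T@p['mount']
        return p['camera_matrix'],T[:3,:3],T[:3,3]
    return p['camera_matrix'],R.from_euler('xyz',p['orientation']).as_matrix(),p['xyz']
def ray(c,uv,z):
    K,Rm,o=c; d=Rm@np.linalg.solve(K,[uv[0],uv[1],1.]); return o+d*(z-o[2])/d[2]
def proj(c,P):
    K,Rm,o=c; q=K@(Rm.T@(np.asarray(P)-o)); return q[:2]/q[2]
def blobs(m,amin=8):
    n,l,s,c=cv2.connectedComponentsWithStats(m.astype(np.uint8)); return [(s[i,4],c[i].round(1),l==i) for i in range(1,n) if s[i,4]>=amin]
def shot(n,f):
    st=telemetry.read_state(); im=viewer.capture(n); cv2.imwrite(f"pics/{f}.png",im[:,:,::-1]); return im,cam(n,st),st
def mask(im,col):
    h,s,v=[a.astype(int) for a in cv2.split(cv2.cvtColor(im,cv2.COLOR_RGB2HSV))]
    return {'red':((h<6)|(h>173))&(s>140)&(v>70),'white':(s<40)&(v>170),'black':v<45,'blue':(h>100)&(h<130)&(s>100),'orange':(h>=6)&(h<18)&(s>110)&(v>70)}[col]
E
python3 - <<'E'
from h import *
crops=[]
for n,box in [("top",(180,140,360,260)),("scene",(160,140,370,270))]:
    im=cv2.imread(f"pics/{n}0.png")[:,:,::-1].copy(); c=cam(n)
    x0,y0,x1,y1=box
    crops.append(cv2.resize(im[y0:y1,x0:x1],(800,300 if 0 else int(800*(y1-y0)/(x1-x0))),interpolation=cv2.INTER_CUBIC))
    w=max(blobs(mask(im,'white')[:, :]&(np.indices(im.shape[:2])[1]>190)&(np.indices(im.shape[:2])[1]<365)&(np.indices(im.shape[:2])[0]<260)&(np.indices(im.shape[:2])[0]>140)),key=lambda b:b[0])
    cn,_=cv2.findContours(w[2].astype(np.uint8),cv2.RETR_EXTERNAL,cv2.CHAIN_APPROX_NONE)
    cc=max(cn,key=cv2.contourArea)
    pts=np.array([ray(c,p[0],.045)[:2] for p in cv2.convexHull(cc)])
    A=np.c_[2*pts,np.ones(len(pts))];s=np.linalg.lstsq(A,(pts**2).sum(1),rcond=None)[0]
    print(n,'disc',s[:2],'r',np.sqrt(s[2]+s[:2]@s[:2]))
    for a,uv,_ in blobs(mask(im,'red'),3):
        if x0<uv[0]<x1 and y0<uv[1]<y1: print(' red',a,uv,'z.016',ray(c,uv,.016)[:2],'z.063',ray(c,uv,.063)[:2],'z.075',ray(c,uv,.075)[:2])
    for col in('blue','orange'):
      for a,uv,_ in blobs(mask(im,col),8):
        if x0<uv[0]<x1 and y0<uv[1]<y1: print(col,a,uv,'z.055',ray(c,uv,.055)[:2],'z.08',ray(c,uv,.08)[:2])
cv2.imwrite("pics/crop0.png",cv2.resize(np.vstack([crops[0],crops[1]])[:,:,::-1],(570,600)))
E
```

```text
top disc [0.5987 0.0834] r 0.147278467432655
 red 35 [334.  220.2] z.016 [ 0.4889 -0.3328] z.063 [ 0.4804 -0.3243] z.075 [ 0.4783 -0.3221]
 red 6 [231.5 229. ] z.016 [0.4314 0.072 ] z.063 [0.4245 0.0691] z.075 [0.4228 0.0684]
blue 16 [270.4 194.9] z.055 [ 0.5692 -0.0743] z.08 [ 0.5633 -0.0736]
blue 15 [329.7 201.4] z.055 [ 0.5557 -0.3079] z.08 [ 0.5501 -0.3036]
blue 115 [211.8 219.6] z.055 [0.4583 0.1485] z.08 [0.4541 0.1458]
blue 16 [331.2 206.9] z.055 [ 0.534  -0.3141] z.08 [ 0.5287 -0.3097]
blue 62 [257.  216.9] z.055 [ 0.4785 -0.0263] z.08 [ 0.4741 -0.0264]
blue 38 [239.2 225.5] z.055 [0.441  0.0408] z.08 [0.4371 0.0397]
orange 310 [336.8 169.5] z.055 [ 0.6876 -0.3341] z.08 [ 0.6799 -0.3294]
orange 272 [329.7 217.4] z.055 [ 0.492  -0.3089] z.08 [ 0.4874 -0.3046]
scene disc [0.5997 0.0794] r 0.14774350341959488
 red 73 [178.4 237.1] z.016 [ 0.4496 -0.3152] z.063 [ 0.4725 -0.3213] z.075 [ 0.4783 -0.3228]
blue 11 [257.4 189.7] z.055 [ 0.4939 -0.0352] z.08 [ 0.5055 -0.0441]
blue 33 [354.5 207.7] z.055 [0.7364 0.1529] z.08 [0.7432 0.1401]
blue 203 [270.2 226. ] z.055 [ 0.617  -0.0865] z.08 [ 0.6262 -0.0944]
blue 412 [321.  237.3] z.055 [0.7427 0.0052] z.08 [ 0.7493 -0.0046]
blue 32 [191.4 245.8] z.055 [ 0.5167 -0.3068] z.08 [ 0.5279 -0.3103]
blue 32 [197.5 250.6] z.055 [ 0.5407 -0.3018] z.08 [ 0.5514 -0.3055]
orange 404 [187.3 248.9] z.055 [ 0.517  -0.3218] z.08 [ 0.5282 -0.325 ]
orange 12 [195.2 246.9] z.055 [ 0.5268 -0.3002] z.08 [ 0.5378 -0.3038]
```

View pics/crop0.png

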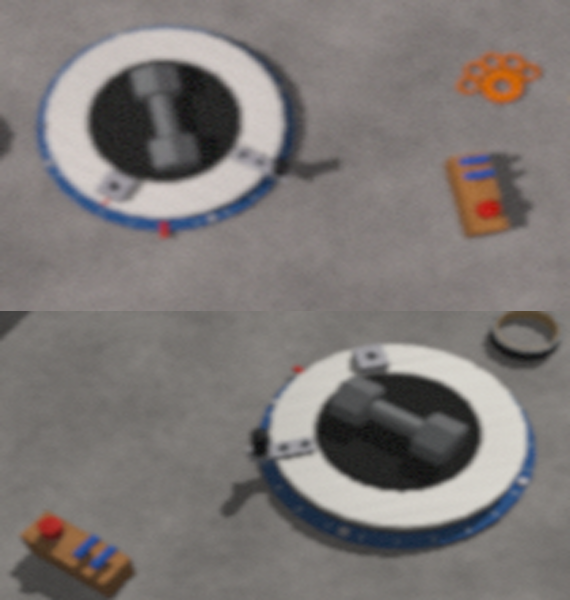

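Request:
{"op": "drive_tool", "data": {"commands": [{"tx": 331,"ty": -152,"tz": 60,"az": 7.3},{"tx": 331,"ty": -152,"tz": 60,"az": 7.3},{"tx": 331,"ty": -152,"tz": 60,"az": 7.3},{"tx": 331,"ty": -152,"tz": 60,"az": 7.3},{"tx": 331,"ty": -152,"tz": 60,"az": 7.3},{"tx": 331,"ty": -152,"tz": 60,"az": 7.3},{"tx": 331,"ty": -152,"tz": 60,"az": 7.3},{"tx": 331,"ty": -152,"tz": 60,"az": 7.3},{"tx": 331,"ty": -152,"tz": 60,"az": 7.3},{"tx": 331,"ty": -152,"tz": 60,"az": 7.3},{"tx": 331,"ty": -152,"tz": 60,"az": 7.3},{"tx": 331,"ty": -152,"tz": 60,"az": 7.3},{"tx": 331,"ty": -152,"tz": 60,"az": 7.3},{"tx": 331,"ty": -152,"tz": 60,"az": 7.3}]}}

```text
validation failed for argument at $.co...
```

Run:
```python
from h import *
im,c,st=shot("wrist","w1"); print(st['t'],st['tcp_pos'],st['tool_rot'],st['contact_force'])
for a,uv,m in blobs(mask(im,'red'),50): print('red',a,uv,ray(c,uv,.085)[:2],ray(c,uv,.072)[:2])
for a,uv,m in blobs(mask(im,'blue'),50):
    r=cv2.minAreaRect(np.argwhere(m)[:,::-1].astype(np.float32)); print('blue',a,uv,ray(c,uv,.085)[:2],r)
t=cam("top");s=cam("scene")
for nm,u,z in[('bush top',(218.2,211),.063),('handle base top',(263,203),.08)]: print(nm,ray(t,u,z)[:2])
print('scene bush',ray(s,(160+370*.3684,140+(356-311)*.45),.063)[:2],'handle',ray(s,(160+260*.3684,140+(432-311)*.45),.105)[:2])
```

```text
0.1 [ 0.2239 -0.5829  0.26  ] [-3.1399  0.0001  0.3669] [ 0.4836 -0.2821  0.2432]
bush top [0.4921 0.1254]
handle base top [ 0.5297 -0.0466]
scene bush [0.4934 0.1298] handle [ 0.5269 -0.0674]
```

View pics/w1.png

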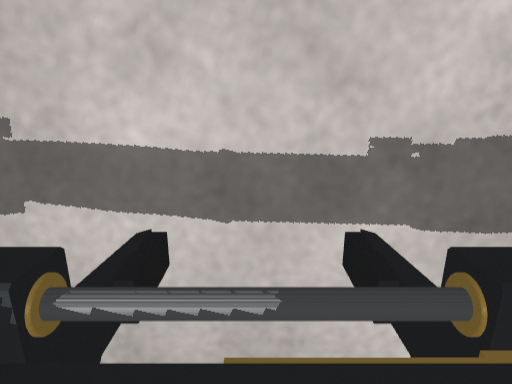

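The wrist view shows only bench and the fingers, because the move was refused. It probably needs every field in each row.

Request:
{"op": "drive_tool", "data": {"commands": [{"ax": 0,"ay": 0,"az": 7.3,"tx": 331,"ty": -152,"tz": 60,"hand": 1},{"ax": 0,"ay": 0,"az": 7.3,"tx": 331,"ty": -152,"tz": 60,"hand": 1},{"ax": 0,"ay": 0,"az": 7.3,"tx": 331,"ty": -152,"tz": 60,"hand": 1},{"ax": 0,"ay": 0,"az": 7.3,"tx": 331,"ty": -152,"tz": 60,"hand": 1},{"ax": 0,"ay": 0,"az": 7.3,"tx": 331,"ty": -152,"tz": 60,"hand": 1},{"ax": 0,"ay": 0,"az": 7.3,"tx": 331,"ty": -152,"tz": 60,"hand": 1},{"ax": 0,"ay": 0,"az": 7.3,"tx": 331,"ty": -152,"tz": 60,"hand": 1},{"ax": 0,"ay": 0,"az": 7.3,"tx": 331,"ty": -152,"tz": 60,"hand": 1},{"ax": 0,"ay": 0,"az": 7.3,"tx": 331,"ty": -152,"tz": 60,"hand": 1},{"ax": 0,"ay": 0,"az": 7.3,"tx": 331,"ty": -152,"tz": 60,"hand": 1},{"ax": 0,"ay": 0,"az": 7.3,"tx": 331,"ty": -152,"tz": 60,"hand": 1},{"ax": 0,"ay": 0,"az": 7.3,"tx": 331,"ty": -152,"tz": 60,"hand": 1},{"ax": 0,"ay": 0,"az": 7.3,"tx": 331,"ty": -152,"tz": 60,"hand": 1},{"ax": 0,"ay": 0,"az": 7.3,"tx": 331,"ty": -152,"tz": 60,"hand": 1},{"ax": 0,"ay": 0,"az": 7.3,"tx": 331,"ty": -152,"tz": 60,"hand": 1},{"ax": 0,"ay": 0,"az": 7.3,"tx": 331,"ty": -152,"tz": 60,"hand": 1}]}}

```text
t: 1.48
tcp_pos: [0.478, -0.3238, 0.2009]
tool_rot: [3.141, 0.0, 0.238]
contact_force: [0.2, -0.2, 0.2]
opening: 1.0
grip_force: 0.0
```

Run:
```python
from h import *
im,c,st=shot("wrist","w2")
for a,uv,m in blobs(mask(im,'red'),50): print('red',a,uv,ray(c,uv,.085)[:2],ray(c,uv,.072)[:2])
for a,uv,m in blobs(mask(im,'blue'),50): print('blue',a,uv,ray(c,uv,.083)[:2])
P=np.argwhere(mask(im,'orange'))[:,::-1].astype(np.float32)
b=cv2.boxPoints(cv2.minAreaRect(P)); print(len(P),[ray(c,p,.055)[:2] for p in b])
```

```text
red 1001 [253.8 192.5] [ 0.481  -0.3227] [ 0.4774 -0.3235]
blue 1180 [ 9.7 26.8] [ 0.5563 -0.1318]
blue 703 [252.   96.8] [ 0.5506 -0.3046]
blue 688 [252.3 128.9] [ 0.5283 -0.3102]
blue 151 [412.7 206.4] [ 0.499  -0.4493]
blue 1335 [444. 221.] [ 0.4933 -0.4786]
5040 [array([ 0.5597, -0.2791]), array([ 0.5704, -0.3235]), array([ 0.4552, -0.354 ]), array([ 0.4431, -0.304 ])]
```

View pics/w2.png

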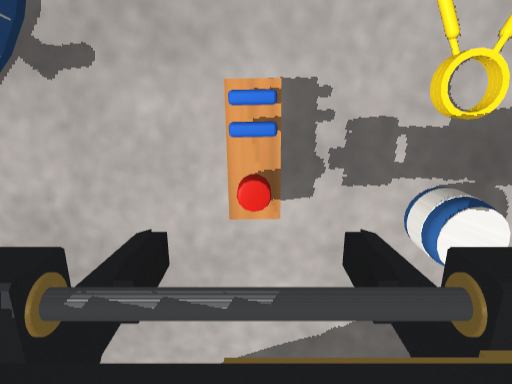

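The pin head is at (254,193), about (0.479,-0.323), and the jaws line up with the block.

Request:
{"op": "drive_tool", "data": {"commands": [{"ax": 0,"ay": 0,"az": 0,"tx": 1,"ty": -1,"tz": 40,"hand": 1},{"ax": 0,"ay": 0,"az": 0,"tx": 1,"ty": -1,"tz": 80,"hand": 1},{"ax": 0,"ay": 0,"az": 0,"tx": 1,"ty": -1,"tz": 105,"hand": 1},{"ax": 0,"ay": 0,"az": 0,"tx": 1,"ty": -1,"tz": 119,"hand": 1},{"ax": 0,"ay": 0,"az": 0,"tx": 1,"ty": -1,"tz": 119,"hand": 1},{"ax": 0,"ay": 0,"az": 0,"tx": 1,"ty": -1,"tz": 119,"hand": 1},{"ax": 0,"ay": 0,"az": 0,"tx": 1,"ty": -1,"tz": 119,"hand": -1},{"ax": 0,"ay": 0,"az": 0,"tx": 1,"ty": -1,"tz": 119,"hand": -1},{"ax": 0,"ay": 0,"az": 0,"tx": 1,"ty": -1,"tz": 119,"hand": -1},{"ax": 0,"ay": 0,"az": 0,"tx": 1,"ty": -1,"tz": 119,"hand": -1},{"ax": 0,"ay": 0,"az": 0,"tx": 1,"ty": -1,"tz": 119,"hand": -1},{"ax": 0,"ay": 0,"az": 0,"tx": 1,"ty": -1,"tz": 119,"hand": -1},{"ax": 0,"ay": 0,"az": 0,"tx": 1,"ty": -1,"tz": 119,"hand": -1},{"ax": 0,"ay": 0,"az": 0,"tx": 1,"ty": -1,"tz": 119,"hand": -1}]}}

```text
t: 2.7
tcp_pos: [0.4794, -0.3216, 0.0818]
tool_rot: [3.141, -0.0, 0.239]
contact_force: [0.3, 0.7, -0.2]
opening: 0.42
grip_force: 0.0
```

Request:
{"op": "drive_tool", "data": {"commands": [{"ax": 0,"ay": 0,"az": 0,"tx": 0,"ty": 0,"tz": 0,"hand": -1},{"ax": 0,"ay": 0,"az": 0,"tx": 0,"ty": 0,"tz": 0,"hand": -1},{"ax": 0,"ay": 0,"az": 0,"tx": 0,"ty": 0,"tz": 0,"hand": -1},{"ax": 0,"ay": 0,"az": 0,"tx": 0,"ty": 0,"tz": 0,"hand": -1},{"ax": 0,"ay": 0,"az": 0,"tx": 0,"ty": 0,"tz": 0,"hand": -1}]}}

```text
t: 3.12
tcp_pos: [0.4794, -0.3217, 0.0817]
tool_rot: [3.141, -0.0, 0.239]
contact_force: [0.1, 0.6, 0.1]
opening: 0.307
grip_force: 30.0
```

Request:
{"op": "drive_tool", "data": {"commands": [{"ax": 0,"ay": 0,"az": 0,"tx": 0,"ty": 0,"tz": -30,"hand": -1},{"ax": 0,"ay": 0,"az": 0,"tx": 0,"ty": 0,"tz": -65,"hand": -1},{"ax": 0,"ay": 0,"az": 0,"tx": 0,"ty": 0,"tz": -100,"hand": -1},{"ax": 0,"ay": 0,"az": 2,"tx": 4,"ty": -25,"tz": -118,"hand": -1},{"ax": 0,"ay": 0,"az": 6,"tx": 12,"ty": -65,"tz": -118,"hand": -1},{"ax": 0,"ay": 0,"az": 10,"tx": 19,"ty": -105,"tz": -118,"hand": -1},{"ax": 0,"ay": 0,"az": 14,"tx": 26,"ty": -145,"tz": -118,"hand": -1},{"ax": 0,"ay": 0,"az": 18,"tx": 33,"ty": -185,"tz": -118,"hand": -1},{"ax": 0,"ay": 0,"az": 22,"tx": 40,"ty": -225,"tz": -118,"hand": -1},{"ax": 0,"ay": 0,"az": 26,"tx": 47,"ty": -265,"tz": -118,"hand": -1},{"ax": 0,"ay": 0,"az": 30,"tx": 54,"ty": -305,"tz": -118,"hand": -1},{"ax": 0,"ay": 0,"az": 34,"tx": 61,"ty": -345,"tz": -118,"hand": -1},{"ax": 0,"ay": 0,"az": 38,"tx": 68,"ty": -385,"tz": -118,"hand": -1},{"ax": 0,"ay": 0,"az": 41,"tx": 75,"ty": -420,"tz": -118,"hand": -1},{"ax": 0,"ay": 0,"az": 42.3,"tx": 80,"ty": -450,"tz": -118,"hand": -1},{"ax": 0,"ay": 0,"az": 42.3,"tx": 83,"ty": -467,"tz": -118,"hand": -1},{"ax": 0,"ay": 0,"az": 42.3,"tx": 83,"ty": -467,"tz": -118,"hand": -1},{"ax": 0,"ay": 0,"az": 42.3,"tx": 83,"ty": -467,"tz": -118,"hand": -1},{"ax": 0,"ay": 0,"az": 42.3,"tx": 83,"ty": -467,"tz": -118,"hand": -1},{"ax": 0,"ay": 0,"az": 42.3,"tx": 83,"ty": -467,"tz": -118,"hand": -1}]}}

```text
t: 4.78
tcp_pos: [0.4493, 0.1499, 0.1997]
tool_rot: [3.141, -0.0, -0.502]
contact_force: [-0.2, -0.4, -1.3]
opening: 0.31
grip_force: 30.0
```

Run:
```python
from h import *
im,c,st=shot("wrist","w3"); print(st['tcp_pos'],st['tool_rot'],st['grip_force'],st['joint_pos'])
cr=im[80:260,150:360]; cv2.imwrite("pics/w3s.png",np.vstack([im,cv2.resize(cr,(512,439),interpolation=cv2.INTER_CUBIC)[:216]])[:,:,::-1])
for a,uv,m in blobs(mask(im,'red'),20): print('red',a,uv,ray(c,uv,.016)[:2])
for a,uv,m in blobs(mask(im,'black'),15): print('black',a,uv,ray(c,uv,.063)[:2])
```

```text
[0.4493 0.1499 0.1997] [ 3.1406 -0.0003 -0.5016] 29.992074016481638 [-0.5724  0.615   0.242   2.0873 -0.3065  0.4729 -2.1712]
red 205 [335.2 153.6] [0.4327 0.0701]
red 36 [251.5 163. ] [0.4638 0.1459]
red 2954 [255.6 261.5] [0.3681 0.1938]
black 14336 [222.5  49.5] [0.5577 0.1184]
black 1130 [ 70.6 155.2] [0.5486 0.2688]
black 148 [250.  134.8] [0.4919 0.1311]
black 25887 [180.8 328.9] [0.3616 0.2803]
black 14676 [381.6 295.8] [0.3018 0.0953]
```

View pics/w3s.png

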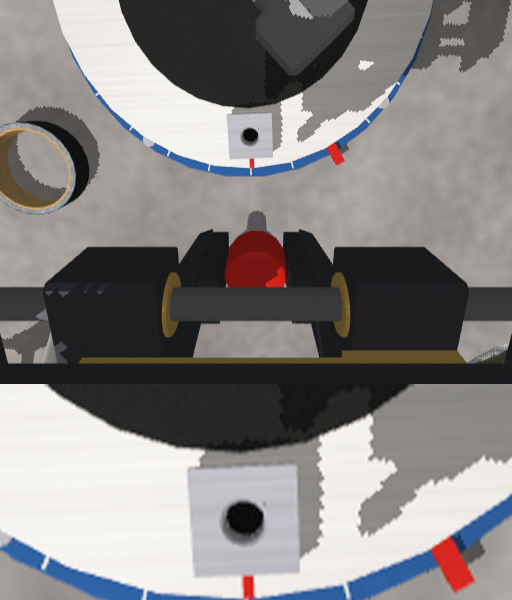

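Wrist view: the bore mouth is at about (249.8,136.2), the red mark at (336,153), and the held pin's foot at about (257,212). The dumbbell's near corner is well clear of the bushing. Next I measure the foot.

Run:
```python
from h import *
im=cv2.imread("pics/w3.png")[:,:,::-1]; g=cv2.cvtColor(im.copy(),cv2.COLOR_RGB2GRAY)
print(g[204:232:2,240:275].astype(int))
st=telemetry.read_state(); c=cam("wrist",st)
Rt=R.from_euler('xyz',st['tool_rot']).as_matrix()
for x in(0,.004): print(proj(c,st['tcp_pos']+Rt@[x,0,.0737]),proj(c,st['tcp_pos']+Rt@[.006 if x else 0,0,.066]))
for uv in[(249.8,136.2),(250.2,135.7)]: 
    b=ray(c,uv,.063); print(b, Rt.T@(b-st['tcp_pos'])*1000)
```

```text
[[159 158 158 159 158 159 160 159 160 160 161 162 163 162 161 159 157 156
  155 153 152 150 149 148 146 145 146 146 146 147 147 148 150 150 151]
 [157 156 156 155 155 157 157 158 159 160 159 161 161 162 161 161 158 157
  154 153 151 151 149 146 145 145 145 146 146 147 147 149 149 149 150]
 [152 153 152 152 153 153 155 156 157 159 159 160 159 160 161 160 158 157
  155 154 152 151 149 148 147 146 146 147 147 149 149 148 149 150 149]
 [150 151 150 150 150 149 151 152 153 157 156 158 158 145 146 146 139 134
  137 147 152 150 150 147 148 147 147 148 147 149 150 151 151 151 149]
 [148 148 149 148 148 148 148 150 151 152 141 122  98  86  87  86  86  85
   87  87  86  96 117 151 149 149 149 150 150 152 151 153 152 151 150]
 [148 148 149 148 148 148 147 147 144 111  88  86  86  87  88  87  86  87
   86  89  87  85  83  93 133 152 151 152 151 152 151 150 151 151 151]
 [147 148 148 148 148 149 148 148 127  90  84  88  85  88  88  86  86  86
   85  88  87  84  83  82  82 118 152 152 151 151 150 150 149 150 151]
 [146 147 148 150 149 149 151 139  96  89  87  85  86  89  87  87  87  86
   85  88  
[... 414 characters left out ...]
6  86  86
   86  88  87  85  85  82  82  82 128 152 151 151 151 150 150 149 148]
 [153 153 153 153 152 152 144 101  87  85  85  85  85  87  88  85  86  86
   87  88  86  85  85  82  82  81 116 153 152 151 151 150 149 148 147]
 [155 153 153 153 151 151 138  97  86  84  84  85  85  87  85  84  85  87
   88  88  87  85  84  83  82  82 118 153 153 153 151 151 151 149 148]
 [154 154 151 151 138 113  92  86  86  79  76  76  77  77  77  77  79  79
   79  78  77  79  78  81  81  86  96 137 147 152 152 152 151 151 150]]
[255.1043 215.2276] [255.092  219.3431]
[255.0996 209.4824] [255.0846 210.4175]
[0.4911 0.1319 0.063 ] [ 45.2814  -4.3352 136.7651]
[0.4913 0.1315 0.063 ] [ 45.6826  -4.0085 136.7654]
```

Request:
{"op": "drive_tool", "data": {"commands": [{"ax": 0,"ay": 0,"az": 0,"tx": 25,"ty": -3,"tz": 10,"hand": -1},{"ax": 0,"ay": 0,"az": 0,"tx": 45.8,"ty": -5.3,"tz": 30,"hand": -1},{"ax": 0,"ay": 0,"az": 0,"tx": 45.8,"ty": -5.3,"tz": 50,"hand": -1},{"ax": 0,"ay": 0,"az": 0,"tx": 45.8,"ty": -5.3,"tz": 57,"hand": -1},{"ax": 0,"ay": 0,"az": 0,"tx": 45.8,"ty": -5.3,"tz": 57,"hand": -1},{"ax": 0,"ay": 0,"az": 0,"tx": 45.8,"ty": -5.3,"tz": 57,"hand": -1},{"ax": 0,"ay": 0,"az": 0,"tx": 45.8,"ty": -5.3,"tz": 60,"hand": -1},{"ax": 0,"ay": 0,"az": 0,"tx": 45.8,"ty": -5.3,"tz": 63,"hand": -1},{"ax": 0,"ay": 0,"az": 0,"tx": 45.8,"ty": -5.3,"tz": 65,"hand": -1},{"ax": 0,"ay": 0,"az": 0,"tx": 45.8,"ty": -5.3,"tz": 66,"hand": -1},{"ax": 0,"ay": 0,"az": 0,"tx": 45.8,"ty": -5.3,"tz": 66,"hand": -1}]}}

```text
t: 5.75
tcp_pos: [0.4921, 0.1344, 0.1339]
tool_rot: [-3.142, -0.001, -0.499]
contact_force: [0.7, -1.2, -1.1]
opening: 0.309
grip_force: 30.0
```

Run:
```python
from h import *
im,c,st=shot("wrist","w4"); print(st['tcp_pos'],st['contact_force'],st['torque'])
a=cv2.resize(im[150:260,170:340],(680,440),interpolation=cv2.INTER_CUBIC)
cv2.imwrite("pics/w4s.png",a[:,:,::-1])
```

```text
[0.4921 0.1344 0.1339] [ 0.7248 -1.185  -1.1107] [-0.1419 -0.0861 -0.0159]
```

View pics/w4s.png

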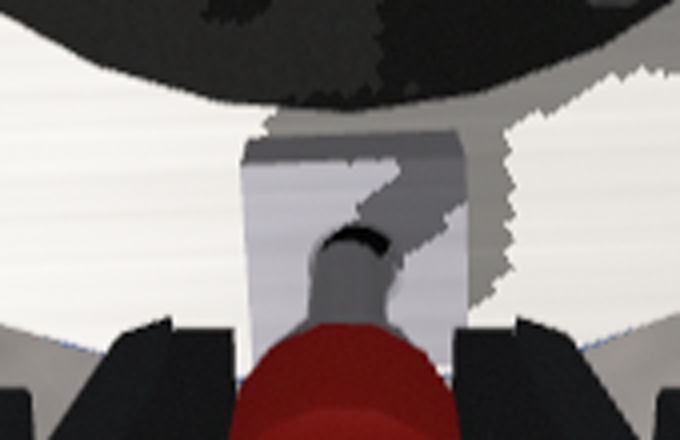

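The tip is inside the bore, with the visible gap on the +x tool side, so I shift 1 mm that way and lower.

Request:
{"op": "drive_tool", "data": {"commands": [{"ax": 0,"ay": 0,"az": 0,"tx": 0.7,"ty": 0.4,"tz": 3,"hand": -1},{"ax": 0,"ay": 0,"az": 0,"tx": 1,"ty": 0.5,"tz": 6,"hand": -1},{"ax": 0,"ay": 0,"az": 0,"tx": 1,"ty": 0.5,"tz": 9,"hand": -1},{"ax": 0,"ay": 0,"az": 0,"tx": 1,"ty": 0.5,"tz": 12,"hand": -1},{"ax": 0,"ay": 0,"az": 0,"tx": 1,"ty": 0.5,"tz": 12,"hand": -1}]}}

```text
t: 6.22
tcp_pos: [0.4923, 0.1336, 0.1209]
tool_rot: [3.141, 0.001, -0.499]
contact_force: [-0.5, -0.0, -2.0]
opening: 0.309
grip_force: 30.0
```

Request:
{"op": "drive_tool", "data": {"commands": [{"ax": 0,"ay": 0,"az": 0,"tx": 0,"ty": 0,"tz": 4,"hand": -1},{"ax": 0,"ay": 0,"az": 0,"tx": 0,"ty": 0,"tz": 8,"hand": -1},{"ax": 0,"ay": 0,"az": 0,"tx": 0,"ty": 0,"tz": 12,"hand": -1},{"ax": 0,"ay": 0,"az": 0,"tx": 0,"ty": 0,"tz": 15,"hand": -1},{"ax": 0,"ay": 0,"az": 0,"tx": 0,"ty": 0,"tz": 15,"hand": -1},{"ax": 0,"ay": 0,"az": 0,"tx": 0,"ty": 0,"tz": 15,"hand": -1}]}}

```text
t: 6.72
tcp_pos: [0.4925, 0.1335, 0.1064]
tool_rot: [3.141, 0.0, -0.499]
contact_force: [-0.6, 0.9, -1.7]
opening: 0.311
grip_force: 30.0
```

Request:
{"op": "drive_tool", "data": {"commands": [{"ax": 0,"ay": 0,"az": 0,"tx": 0,"ty": 0,"tz": 1,"hand": 0},{"ax": 0,"ay": 0,"az": 0,"tx": 0,"ty": 0,"tz": 1,"hand": 0},{"ax": 0,"ay": 0,"az": 0,"tx": 0,"ty": 0,"tz": 1,"hand": 0},{"ax": 0,"ay": 0,"az": 0,"tx": 0,"ty": 0,"tz": 1,"hand": 0},{"ax": 0,"ay": 0,"az": 0,"tx": 0,"ty": 0,"tz": 1,"hand": 0},{"ax": 0,"ay": 0,"az": 0,"tx": 0,"ty": 0,"tz": -15,"hand": 0},{"ax": 0,"ay": 0,"az": 0,"tx": 0,"ty": 0,"tz": -50,"hand": 0},{"ax": 0,"ay": 0,"az": 0,"tx": 0,"ty": 0,"tz": -90,"hand": -1},{"ax": 0,"ay": 0,"az": 0,"tx": 0,"ty": 0,"tz": -110,"hand": -1},{"ax": 0,"ay": 0,"az": 0,"tx": 0,"ty": 0,"tz": -110,"hand": -1},{"ax": 0,"ay": 0,"az": 0,"tx": 0,"ty": 0,"tz": -110,"hand": -1}]}}

```text
t: 7.63
tcp_pos: [0.4932, 0.1339, 0.2177]
tool_rot: [-3.139, -0.002, -0.499]
contact_force: [-0.4, 1.0, 0.3]
opening: 0.22
grip_force: 0.0
```

Run:
```python
from h import *
w,c,st=shot("wrist","w5"); print(st['tcp_pos'],st['tool_rot'],st['t'])
s,cs,_=shot("scene","s5"); t,ct,_=shot("top","t5")
for im,cc,n in((w,c,'w'),(s,cs,'s'),(t,ct,'t')):
    for a,uv,m in blobs(mask(im,'red'),4):
        p=ray(cc,uv,.016); q=ray(cc,uv,.1)
        if np.hypot(*(p[:2]-[.6,.08]))<.25: print(n,a,uv,'mark',p[:2],'head',q[:2])
a=cv2.resize(s[130:260,230:380],(600,520),interpolation=cv2.INTER_CUBIC)
cv2.imwrite("pics/s5s.png",a[:,:,::-1])
# disc edge refinement
for im,cc,n in((s,cs,'s'),(t,ct,'t')):
    yy,xx=np.indices(im.shape[:2]); m=mask(im,'black')
    for ar,uv,mm in blobs(m,4):
        p=ray(cc,uv,.08)
        if .12<np.hypot(*(p[:2]-[.6,.08]))<.22: print(n,'black',ar,uv,p[:2],ray(cc,uv,.105)[:2])
```

```text
[0.4932 0.1339 0.2177] [-3.1395 -0.0018 -0.4986] 7.6333
w 1037 [258.1 196.7] mark [0.4701 0.1434] head [0.4921 0.1321]
w 132 [336.2 196.3] mark [0.4306 0.07  ] head [0.4628 0.0775]
s 46 [297.1 153.3] mark [0.4517 0.1743] head [0.4925 0.1313]
t 6 [231.5 229. ] mark [0.4314 0.072 ] head [0.4191 0.0669]
s black 47 [350.1 158.7] [0.6084 0.2575] [0.6179 0.2423]
s black 44 [255.4 198.7] [ 0.5263 -0.0692] [ 0.5375 -0.0776]
t black 15 [267.9 204.4] [ 0.5252 -0.0657] [ 0.52   -0.0652]
```

View pics/s5s.png

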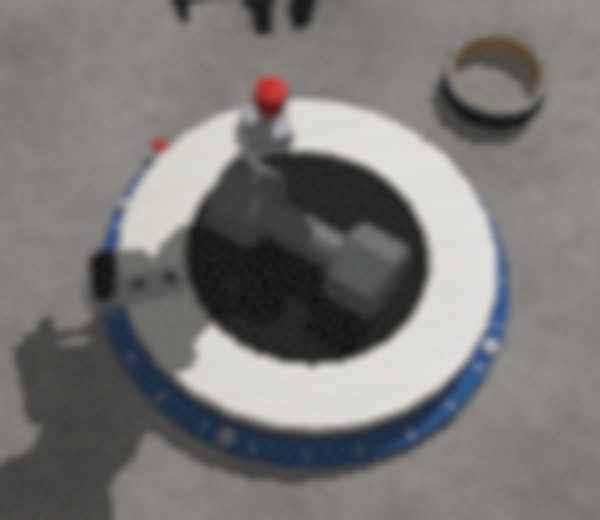

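The pin stands upright in the bushing and the dumbbell is unmoved; the handle is at about (0.5295,-0.068). I estimate about 0.50 rad to turn, ±0.1. Next I move the closed fingers behind the handle.

Request:
{"op": "drive_tool", "data": {"commands": [{"ax": 0,"ay": 0,"az": -5,"tx": 17,"ty": 36,"tz": 0,"hand": -1},{"ax": 0,"ay": 0,"az": -10,"tx": 34,"ty": 70,"tz": 0,"hand": -1},{"ax": 0,"ay": 0,"az": -15,"tx": 51,"ty": 105,"tz": 0,"hand": -1},{"ax": 0,"ay": 0,"az": -20,"tx": 69,"ty": 140,"tz": 0,"hand": -1},{"ax": 0,"ay": 0,"az": -22.8,"tx": 87,"ty": 177,"tz": 10,"hand": -1},{"ax": 0,"ay": 0,"az": -22.8,"tx": 87,"ty": 177,"tz": 40,"hand": -1},{"ax": 0,"ay": 0,"az": -22.8,"tx": 87,"ty": 177,"tz": 75,"hand": -1},{"ax": 0,"ay": 0,"az": -22.8,"tx": 87,"ty": 177,"tz": 110,"hand": -1},{"ax": 0,"ay": 0,"az": -22.8,"tx": 87,"ty": 177,"tz": 130,"hand": -1},{"ax": 0,"ay": 0,"az": -22.8,"tx": 87,"ty": 177,"tz": 130,"hand": -1},{"ax": 0,"ay": 0,"az": -22.8,"tx": 87,"ty": 177,"tz": 130,"hand": -1},{"ax": 0,"ay": 0,"az": -22.8,"tx": 87,"ty": 177,"tz": 130,"hand": -1}]}}

```text
t: 8.78
tcp_pos: [0.4845, -0.0636, 0.0871]
tool_rot: [3.142, -0.0, -0.101]
contact_force: [-0.6, 0.1, 0.9]
opening: 0.004
grip_force: 0.0
```

Request:
{"op": "drive_tool", "data": {"commands": [{"ax": 0,"ay": 0,"az": 0,"tx": 9,"ty": 1,"tz": 0,"hand": -1},{"ax": 0,"ay": 0,"az": 0,"tx": 17,"ty": 2,"tz": 0,"hand": -1},{"ax": 0,"ay": 0,"az": 0,"tx": 20,"ty": 3,"tz": 0,"hand": -1},{"ax": 0,"ay": 0,"az": 0,"tx": 22,"ty": 4,"tz": 0,"hand": -1},{"ax": 0,"ay": 0,"az": 0,"tx": 24,"ty": 4,"tz": 0,"hand": -1},{"ax": 0,"ay": 0,"az": 0,"tx": 26,"ty": 4,"tz": 0,"hand": -1},{"ax": 0,"ay": 0,"az": 0,"tx": 28,"ty": 4,"tz": 0,"hand": -1},{"ax": 0,"ay": 0,"az": 0,"tx": 30,"ty": 5,"tz": 0,"hand": -1},{"ax": 0,"ay": 0,"az": 0,"tx": 33,"ty": 5,"tz": 0,"hand": -1},{"ax": 0,"ay": 0,"az": 0,"tx": 36,"ty": 6,"tz": 0,"hand": -1},{"ax": 0,"ay": 0,"az": 0,"tx": 39,"ty": 6,"tz": 0,"hand": -1},{"ax": 0,"ay": 0,"az": 0,"tx": 42,"ty": 7,"tz": 0,"hand": -1},{"ax": 0,"ay": 0,"az": 0,"tx": 45,"ty": 7,"tz": 0,"hand": -1},{"ax": 0,"ay": 0,"az": 0,"tx": 48,"ty": 7,"tz": 0,"hand": -1},{"ax": 0,"ay": 0,"az": 0,"tx": 51,"ty": 8,"tz": 0,"hand": -1},{"ax": 0,"ay": 0,"az": 0,"tx": 54,"ty": 8,"tz": 0,"hand": -1},{"ax": 0,"ay": 0,"az": 0,"tx": 57,"ty": 8,"tz": 0,"hand": -1},{"ax": 0,"ay": 0,"az": 0,"tx": 60,"ty": 9,"tz": 0,"hand": -1},{"ax": 0,"ay": 0,"az": 0,"tx": 62,"ty": 9,"tz": 0,"hand": -1},{"ax": 0,"ay": 0,"az": 0,"tx": 63,"ty": 9,"tz": 0,"hand": -1}]}}

```text
t: 10.45
tcp_pos: [0.5467, -0.0788, 0.0868]
tool_rot: [3.142, -0.001, -0.101]
contact_force: [-1.2, -1.2, 0.8]
opening: 0.007
grip_force: 0.9
```

```bash
cat >> h.py <<'E'
def pin():
    st=telemetry.read_state(); im=viewer.capture("scene"); cs=cam("scene")
    for a,uv,m in blobs(mask(im,'red'),12):
        p=ray(cs,uv,.1)
        if np.hypot(*(p[:2]-[.599,.0815]))<.16:
            th=np.arctan2(-(p[1]-.0815),-(p[0]-.599)); print('head',a,uv,p[:2],'th',th,'r',np.hypot(*(p[:2]-[.599,.0815])))
    print(st['t'],st['tcp_pos'],st['contact_force'])
    return im
E
python3 -c "from h import *;pin()"
```

```text
head 46 [286.8 156.8] [0.4814 0.0972] th -0.13316712659926463 r 0.11861531548203078
10.45 [ 0.5467 -0.0788  0.0868] [-1.2149 -1.1928  0.8285]
```

Request:
{"op": "drive_tool", "data": {"commands": [{"ax": 0,"ay": 0,"az": 0,"tx": 1.5,"ty": 0,"tz": 0,"hand": -1},{"ax": 0,"ay": 0,"az": 0,"tx": 3,"ty": 0,"tz": 0,"hand": -1},{"ax": 0,"ay": 0,"az": 0,"tx": 4.5,"ty": 0,"tz": 0,"hand": -1},{"ax": 0,"ay": 0,"az": 0,"tx": 6,"ty": 0,"tz": 0,"hand": -1},{"ax": 0,"ay": 0,"az": 0,"tx": 7,"ty": 0,"tz": 0,"hand": -1},{"ax": 0,"ay": 0,"az": 0,"tx": 8,"ty": 0,"tz": 0,"hand": -1},{"ax": 0,"ay": 0,"az": 0,"tx": 8,"ty": 0,"tz": 0,"hand": -1}]}}

```text
t: 11.08
tcp_pos: [0.5545, -0.0796, 0.0867]
tool_rot: [-3.142, -0.001, -0.101]
contact_force: [-1.1, -0.5, -0.5]
opening: 0.002
grip_force: 0.5
```

```bash
python3 -c "from h import *;pin()"
```

```text
head 48 [285.2 157.6] [0.4805 0.0913] th -0.08282458946593554 r 0.1189378758737072
11.0833 [ 0.5545 -0.0796  0.0867] [-1.1486 -0.4851 -0.5132]
```

Request:
{"op": "drive_tool", "data": {"commands": [{"ax": 0,"ay": 0,"az": 0,"tx": 0.7,"ty": 0,"tz": 0,"hand": -1},{"ax": 0,"ay": 0,"az": 0,"tx": 1.4,"ty": 0,"tz": 0,"hand": -1},{"ax": 0,"ay": 0,"az": 0,"tx": 2,"ty": 0,"tz": 0,"hand": -1},{"ax": 0,"ay": 0,"az": 0,"tx": 2,"ty": 0,"tz": 0,"hand": -1}]}}

```text
t: 11.47
tcp_pos: [0.5563, -0.0798, 0.0867]
tool_rot: [3.142, -0.0, -0.101]
contact_force: [-1.5, -1.0, -0.2]
opening: 0.008
grip_force: 0.6
```

```bash
python3 -c "from h import *;pin()"
```

```text
head 48 [284.9 157.9] [0.4807 0.0899] th -0.0705116080657981 r 0.11857234100620927
11.4667 [ 0.5563 -0.0798  0.0867] [-1.5086 -0.9966 -0.2425]
```

Request:
{"op": "drive_tool", "data": {"commands": [{"ax": 0,"ay": 0,"az": 0,"tx": 0.7,"ty": 0,"tz": 0,"hand": -1},{"ax": 0,"ay": 0,"az": 0,"tx": 1.4,"ty": 0,"tz": 0,"hand": -1},{"ax": 0,"ay": 0,"az": 0,"tx": 2,"ty": 0,"tz": 0,"hand": -1},{"ax": 0,"ay": 0,"az": 0,"tx": 2,"ty": 0,"tz": 0,"hand": -1}]}}

```text
t: 11.85
tcp_pos: [0.5583, -0.0801, 0.0867]
tool_rot: [3.141, -0.0, -0.101]
contact_force: [-1.4, -0.9, 0.3]
opening: 0.008
grip_force: 0.6
```

Request:
{"op": "drive_tool", "data": {"commands": [{"ax": 0,"ay": 0,"az": 0,"tx": 0.7,"ty": 0,"tz": 0,"hand": -1},{"ax": 0,"ay": 0,"az": 0,"tx": 1.4,"ty": 0,"tz": 0,"hand": -1},{"ax": 0,"ay": 0,"az": 0,"tx": 2,"ty": 0,"tz": 0,"hand": -1},{"ax": 0,"ay": 0,"az": 0,"tx": 2,"ty": 0,"tz": 0,"hand": -1}]}}

```text
t: 12.18
tcp_pos: [0.5603, -0.0802, 0.0867]
tool_rot: [3.142, -0.0, -0.101]
contact_force: [-1.7, -1.4, 0.4]
opening: 0.006
grip_force: 0.6
```

Request:
{"op": "drive_tool", "data": {"commands": [{"ax": 0,"ay": 0,"az": 0,"tx": 0.7,"ty": 0,"tz": 0,"hand": -1},{"ax": 0,"ay": 0,"az": 0,"tx": 1.4,"ty": 0,"tz": 0,"hand": -1},{"ax": 0,"ay": 0,"az": 0,"tx": 2,"ty": 0,"tz": 0,"hand": -1},{"ax": 0,"ay": 0,"az": 0,"tx": 2,"ty": 0,"tz": 0,"hand": -1}]}}

```text
t: 12.52
tcp_pos: [0.5623, -0.0804, 0.0867]
tool_rot: [3.142, -0.0, -0.101]
contact_force: [-1.6, -0.1, -0.2]
opening: 0.005
grip_force: 0.6
```

```bash
python3 -c "from h import *;pin()"
```

```text
head 46 [283.9 158.5] [0.4804 0.0859] th -0.03722691984282556 r 0.11867340282830902
12.5167 [ 0.5623 -0.0804  0.0867] [-1.6145 -0.1442 -0.1544]
```

Request:
{"op": "drive_tool", "data": {"commands": [{"ax": 0,"ay": 0,"az": 0,"tx": 0.7,"ty": 0,"tz": 0,"hand": -1},{"ax": 0,"ay": 0,"az": 0,"tx": 1.4,"ty": 0,"tz": 0,"hand": -1},{"ax": 0,"ay": 0,"az": 0,"tx": 2,"ty": 0,"tz": 0,"hand": -1},{"ax": 0,"ay": 0,"az": 0,"tx": 2,"ty": 0,"tz": 0,"hand": -1}]}}

```text
t: 12.9
tcp_pos: [0.5643, -0.0806, 0.0867]
tool_rot: [3.142, -0.0, -0.101]
contact_force: [-1.5, -0.9, -0.7]
opening: 0.002
grip_force: 0.6
```

Request:
{"op": "drive_tool", "data": {"commands": [{"ax": 0,"ay": 0,"az": 0,"tx": 0.7,"ty": 0,"tz": 0,"hand": -1},{"ax": 0,"ay": 0,"az": 0,"tx": 1.4,"ty": 0,"tz": 0,"hand": -1},{"ax": 0,"ay": 0,"az": 0,"tx": 2,"ty": 0,"tz": 0,"hand": -1},{"ax": 0,"ay": 0,"az": 0,"tx": 2,"ty": 0,"tz": 0,"hand": -1}]}}

```text
t: 13.23
tcp_pos: [0.5663, -0.0809, 0.0867]
tool_rot: [3.141, -0.0, -0.101]
contact_force: [-1.2, -1.0, -0.6]
opening: 0.004
grip_force: 0.6
```

Request:
{"op": "drive_tool", "data": {"commands": [{"ax": 0,"ay": 0,"az": 0,"tx": 0.7,"ty": 0,"tz": 0,"hand": -1},{"ax": 0,"ay": 0,"az": 0,"tx": 1.4,"ty": 0,"tz": 0,"hand": -1},{"ax": 0,"ay": 0,"az": 0,"tx": 2,"ty": 0,"tz": 0,"hand": -1},{"ax": 0,"ay": 0,"az": 0,"tx": 2,"ty": 0,"tz": 0,"hand": -1}]}}

```text
t: 13.57
tcp_pos: [0.5683, -0.081, 0.0867]
tool_rot: [3.142, -0.0, -0.101]
contact_force: [-1.0, -0.7, -0.4]
opening: 0.003
grip_force: 0.6
```

Request:
{"op": "drive_tool", "data": {"commands": [{"ax": 0,"ay": 0,"az": 0,"tx": 0.7,"ty": 0,"tz": 0,"hand": -1},{"ax": 0,"ay": 0,"az": 0,"tx": 1.4,"ty": 0,"tz": 0,"hand": -1},{"ax": 0,"ay": 0,"az": 0,"tx": 2,"ty": 0,"tz": 0,"hand": -1},{"ax": 0,"ay": 0,"az": 0,"tx": 2,"ty": 0,"tz": 0,"hand": -1}]}}

```text
t: 13.9
tcp_pos: [0.5703, -0.0812, 0.0867]
tool_rot: [3.142, -0.0, -0.101]
contact_force: [-1.6, -1.1, 0.1]
opening: 0.004
grip_force: 0.5
```

```bash
python3 -c "from h import *;pin()"
```

```text
head 25 [283.2 160.6] [0.485  0.0789] th 0.02239146013385438 r 0.11400413293025902
13.9 [ 0.5703 -0.0812  0.0867] [-1.5906 -1.102   0.1401]
```

Run:
```python
from h import *
im=pin(); cs=cam("scene"); ct=cam("top")
cv2.imwrite("pics/s6.png",im[:,:,::-1])
for th in(0.,.013,.03):
  for z in(.0945,.0805): print(th,z,proj(cs,[.599-.1187*np.cos(th),.0815-.1187*np.sin(th),z]))
print(im[152:168,276:292,0]);print(im[152:168,276:292,1])
```

```text
head 25 [283.3 160.8] [0.4858 0.0787] th 0.024834989723993527 r 0.11323251655080332
13.95 [ 0.5703 -0.0812  0.0867] [-1.014  -0.2864  0.2446]
0.0 0.0945 [282.776  160.1998]
0.0 0.0805 [282.6486 162.6579]
0.013 0.0945 [282.4118 160.4616]
0.013 0.0805 [282.2873 162.9185]
0.03 0.0945 [281.9414 160.8104]
0.03 0.0805 [281.8208 163.2654]
[[ 54  52  59  59  57  53  62  86 109 128 133 135 138 140 142 142]
 [ 55  52  57  58  56  53  56  77 106 125 131 135 139 141 144 141]
 [ 56  54  56  55  53  50  51  73 103 124 132 133 137 137 141 143]
 [ 57  55  54  56  54  52  53  73 112 132 139 135 135 139 144 150]
 [ 55  54  51  56  51  47  53  85 124 155 158 148 148 158 167 176]
 [ 56  53  54  57  52  51  54  92 140 172 179 174 182 197 204 210]
 [ 57  55  53  51  49  49  56  98 151 183 192 198 210 218 221 223]
 [ 53  53  49  52  52  50  72 109 155 180 190 203 219 222 223 224]
 [ 52  53  49  53  55  66  94 129 155 164 171 198 219 224 225 225]
 [ 53  56  60  58  62  79 106 129 138 136 150 188 218 223 224 225]
 [ 78  86  86  82  80  86 102 112 114 112 136 177 211 222 226 225]
 [109 127 124 112  98  92  96
[... 679 characters left out ...]
  76 107 145 173 193 201 206]
 [ 57  55  55  53  53  49  49  55  59  71 114 165 201 216 220 221]
 [ 55  53  51  56  53  47  52  49  53  68 117 175 213 221 221 222]
 [ 53  53  52  52  51  47  50  46  48  63 113 177 215 222 223 223]
 [ 54  55  56  50  44  41  43  40  37  54 109 173 214 222 222 224]
 [ 77  81  78  65  45  30  31  30  34  53 108 166 207 220 224 224]
 [108 123 116  93  62  36  32  24  37  68 116 162 195 216 221 221]
 [124 149 146 122  86  50  38  41  56  94 135 166 186 203 216 219]
 [120 145 148 127  96  67  58  63  88 124 155 171 180 188 201 214]
 [103 121 123 111  93  78  78  84 115 147 165 173 172 170 181 204]
 [ 94  99  96  92  91  87  87 101 133 161 173 169 156 143 160 194]]
```

The arm now partly hides the pin head and the force is still low, so I carry on by feel.

Request:
{"op": "drive_tool", "data": {"commands": [{"ax": 0,"ay": 0,"az": 0,"tx": 0.7,"ty": 0,"tz": 0,"hand": -1},{"ax": 0,"ay": 0,"az": 0,"tx": 1.4,"ty": 0,"tz": 0,"hand": -1},{"ax": 0,"ay": 0,"az": 0,"tx": 2,"ty": 0,"tz": 0,"hand": -1},{"ax": 0,"ay": 0,"az": 0,"tx": 2,"ty": 0,"tz": 0,"hand": -1}]}}

```text
t: 14.33
tcp_pos: [0.5723, -0.0814, 0.0867]
tool_rot: [-3.142, -0.0, -0.101]
contact_force: [-1.3, -1.4, 0.2]
opening: 0.006
grip_force: 0.5
```

Run:
```python
from h import *
w,c,st=shot("wrist","w7")
print(st['contact_force'])
for th in(-.02,.0,.02,.04): print(th,[proj(c,[.599-.1187*np.cos(th),.0815-.1187*np.sin(th),z]) for z in(.0945,.0805)])
for a,uv,m in blobs(mask(w,'red'),10): print(a,uv)
```

```text
[-1.2921 -1.3596  0.2398]
-0.02 [array([-52.2478, 471.2326]), array([-28.4868, 442.7824])]
0.0 [array([-47.6867, 470.922 ]), array([-24.2701, 442.4862])]
0.02 [array([-43.1557, 470.5435]), array([-20.0797, 442.1254])]
0.04 [array([-38.6556, 470.0972]), array([-15.9164, 441.6998])]
```

Request:
{"op": "drive_tool", "data": {"commands": [{"ax": 0,"ay": 0,"az": 0,"tx": 0.7,"ty": 0,"tz": 0,"hand": -1},{"ax": 0,"ay": 0,"az": 0,"tx": 1.4,"ty": 0,"tz": 0,"hand": -1},{"ax": 0,"ay": 0,"az": 0,"tx": 2,"ty": 0,"tz": 0,"hand": -1},{"ax": 0,"ay": 0,"az": 0,"tx": 2,"ty": 0,"tz": 0,"hand": -1}]}}

```text
t: 14.72
tcp_pos: [0.5743, -0.0815, 0.0867]
tool_rot: [-3.142, -0.0, -0.101]
contact_force: [-0.3, -0.2, 1.3]
opening: 0.006
grip_force: 0.5
```

Request:
{"op": "drive_tool", "data": {"commands": [{"ax": 0,"ay": 0,"az": 0,"tx": 0.7,"ty": 0,"tz": 0,"hand": -1},{"ax": 0,"ay": 0,"az": 0,"tx": 1.4,"ty": 0,"tz": 0,"hand": -1},{"ax": 0,"ay": 0,"az": 0,"tx": 2,"ty": 0,"tz": 0,"hand": -1},{"ax": 0,"ay": 0,"az": 0,"tx": 2,"ty": 0,"tz": 0,"hand": -1}]}}

```text
t: 15.05
tcp_pos: [0.5763, -0.0817, 0.0867]
tool_rot: [-3.142, -0.0, -0.101]
contact_force: [-0.8, -0.2, -0.0]
opening: 0.006
grip_force: 0.5
```

Request:
{"op": "drive_tool", "data": {"commands": [{"ax": 0,"ay": 0,"az": 0,"tx": 0.7,"ty": 0,"tz": 0,"hand": -1},{"ax": 0,"ay": 0,"az": 0,"tx": 1.4,"ty": 0,"tz": 0,"hand": -1},{"ax": 0,"ay": 0,"az": 0,"tx": 2,"ty": 0,"tz": 0,"hand": -1},{"ax": 0,"ay": 0,"az": 0,"tx": 2,"ty": 0,"tz": 0,"hand": -1}]}}

```text
t: 15.38
tcp_pos: [0.5782, -0.0819, 0.0867]
tool_rot: [-3.141, -0.0, -0.101]
contact_force: [-1.3, 1.0, 0.9]
opening: 0.005
grip_force: 0.5
```

Run:
```python
from h import *
pin(); w,c,st=shot("wrist","w8"); t,ct,_=shot("top","t8")
for im,cc,n in((w,c,'w'),(t,ct,'t')):
  for a,uv,m in blobs(mask(im,'red'),3):
    q=ray(cc,uv,.1)
    if np.hypot(*(q[:2]-[.6,.08]))<.25: print(n,a,uv,q[:2],ray(cc,uv,.086)[:2])
```

```text
15.3833 [ 0.5782 -0.0819  0.0867] [-1.2645  1.0313  0.8618]
t 34 [229.7 212.9] [0.4802 0.0778] [0.4828 0.0787]
t 6 [231.5 229. ] [0.4191 0.0669] [0.4212 0.0677]
```

Request:
{"op": "drive_tool", "data": {"commands": [{"ax": 0,"ay": 0,"az": 0,"tx": 0.7,"ty": 0,"tz": 0,"hand": -1},{"ax": 0,"ay": 0,"az": 0,"tx": 1.4,"ty": 0,"tz": 0,"hand": -1},{"ax": 0,"ay": 0,"az": 0,"tx": 2,"ty": 0,"tz": 0,"hand": -1},{"ax": 0,"ay": 0,"az": 0,"tx": 2,"ty": 0,"tz": 0,"hand": -1}]}}

```text
t: 15.87
tcp_pos: [0.5802, -0.0821, 0.0867]
tool_rot: [-3.141, -0.0, -0.101]
contact_force: [-1.2, 1.6, -0.4]
opening: 0.008
grip_force: 0.5
```

```bash
cat >> h.py <<'E'
def tp():
    t,ct,_=shot("top","tt")
    for a,uv,m in blobs(mask(t,'red'),15):
        q=ray(ct,uv,.0945)
        if np.hypot(*(q[:2]-[.6,.08]))<.25:
            g=t[:,:,0].astype(float)-t[:,:,1]; g=np.clip(g[200:224,218:242],0,None); g[g<25]=0
            yy,xx=np.indices(g.shape); print(a,uv,'soft',218+(xx*g).sum()/g.sum(),200+(yy*g).sum()/g.sum(),q[:2])
E
python3 -c "from h import *;tp()"
```

```text
36 [230.2 212.7] soft 229.8102766798419 213.3985507246377 [0.4821 0.0763]
```

Request:
{"op": "drive_tool", "data": {"commands": [{"ax": 0,"ay": 0,"az": 0,"tx": 0.7,"ty": 0,"tz": 0,"hand": -1},{"ax": 0,"ay": 0,"az": 0,"tx": 1.4,"ty": 0,"tz": 0,"hand": -1},{"ax": 0,"ay": 0,"az": 0,"tx": 2,"ty": 0,"tz": 0,"hand": -1},{"ax": 0,"ay": 0,"az": 0,"tx": 2,"ty": 0,"tz": 0,"hand": -1}]}}

```text
t: 16.25
tcp_pos: [0.5823, -0.0825, 0.0867]
tool_rot: [3.141, -0.001, -0.101]
contact_force: [-0.6, 1.4, 0.4]
opening: 0.004
grip_force: 0.3
```

```bash
python3 -c "from h import *;tp()"
```

```text
37 [230.5 212.8] soft 230.2553727333781 213.45399597044997 [0.4818 0.0751]
```

Request:
{"op": "drive_tool", "data": {"commands": [{"ax": 0,"ay": 0,"az": 0,"tx": 0.7,"ty": 0,"tz": 0,"hand": -1},{"ax": 0,"ay": 0,"az": 0,"tx": 1.4,"ty": 0,"tz": 0,"hand": -1},{"ax": 0,"ay": 0,"az": 0,"tx": 2,"ty": 0,"tz": 0,"hand": -1},{"ax": 0,"ay": 0,"az": 0,"tx": 2,"ty": 0,"tz": 0,"hand": -1}]}}

```text
t: 16.63
tcp_pos: [0.5843, -0.0827, 0.0868]
tool_rot: [3.141, -0.001, -0.101]
contact_force: [-0.1, -0.0, -0.4]
opening: 0.005
grip_force: 0.2
```

```bash
python3 -c "from h import *;tp()"
```

```text
38 [230.8 212.6] soft 230.59015852047557 213.35584544253632 [0.4826 0.074 ]
```

Request:
{"op": "drive_tool", "data": {"commands": [{"ax": 0,"ay": 0,"az": 0,"tx": 0.7,"ty": 0,"tz": 0,"hand": -1},{"ax": 0,"ay": 0,"az": 0,"tx": 1.4,"ty": 0,"tz": 0,"hand": -1},{"ax": 0,"ay": 0,"az": 0,"tx": 2,"ty": 0,"tz": 0,"hand": -1},{"ax": 0,"ay": 0,"az": 0,"tx": 2,"ty": 0,"tz": 0,"hand": -1}]}}

```text
t: 17.02
tcp_pos: [0.5862, -0.0829, 0.0867]
tool_rot: [3.142, -0.0, -0.101]
contact_force: [0.2, 0.5, 0.0]
opening: 0.01
grip_force: 0.2
```

```bash
python3 -c "from h import *;tp()"
```

```text
37 [231.4 212.6] soft 230.96441575637206 213.3288646143661 [0.4827 0.0718]
```

Request:
{"op": "drive_tool", "data": {"commands": [{"ax": 0,"ay": 0,"az": 0,"tx": 0.7,"ty": 0,"tz": 0,"hand": -1},{"ax": 0,"ay": 0,"az": 0,"tx": 1.4,"ty": 0,"tz": 0,"hand": -1},{"ax": 0,"ay": 0,"az": 0,"tx": 2,"ty": 0,"tz": 0,"hand": -1},{"ax": 0,"ay": 0,"az": 0,"tx": 2,"ty": 0,"tz": 0,"hand": -1}]}}

```text
t: 17.4
tcp_pos: [0.5882, -0.083, 0.0867]
tool_rot: [-3.142, -0.0, -0.101]
contact_force: [-0.1, 0.9, 0.0]
opening: 0.005
grip_force: 0.2
```

```bash
python3 -c "from h import *;tp()"
```

```text
35 [231.6 212.7] soft 231.31974921630095 213.3446625969312 [0.4824 0.071 ]
```

Request:
{"op": "drive_tool", "data": {"commands": [{"ax": 0,"ay": 0,"az": 0,"tx": 0.7,"ty": 0,"tz": 0,"hand": -1},{"ax": 0,"ay": 0,"az": 0,"tx": 1.4,"ty": 0,"tz": 0,"hand": -1},{"ax": 0,"ay": 0,"az": 0,"tx": 2,"ty": 0,"tz": 0,"hand": -1},{"ax": 0,"ay": 0,"az": 0,"tx": 2,"ty": 0,"tz": 0,"hand": -1}]}}

```text
t: 17.78
tcp_pos: [0.5903, -0.0833, 0.0868]
tool_rot: [3.141, -0.001, -0.101]
contact_force: [-0.7, -0.2, -0.0]
opening: 0.001
grip_force: 0.3
```

```bash
python3 -c "from h import *;tp()"
```

```text
37 [231.5 213. ] soft 231.14395843807608 213.4343891402715 [0.4812 0.0713]
```

Request:
{"op": "drive_tool", "data": {"commands": [{"ax": 0,"ay": 0,"az": 0,"tx": 0.3,"ty": 0,"tz": 0,"hand": -1},{"ax": 0,"ay": 0,"az": 0,"tx": 0.7,"ty": 0,"tz": 0,"hand": -1},{"ax": 0,"ay": 0,"az": 0,"tx": 1,"ty": 0,"tz": 0,"hand": -1},{"ax": 0,"ay": 0,"az": 0,"tx": 1,"ty": 0,"tz": 0,"hand": -1}]}}

```text
t: 18.17
tcp_pos: [0.5911, -0.0835, 0.0868]
tool_rot: [3.141, -0.0, -0.101]
contact_force: [0.7, -1.2, 0.1]
opening: 0.004
grip_force: 0.0
```

```bash
python3 -c "from h import *;tp();pin()"
```

```text
33 [231.5 213.7] soft 231.27664932012758 214.15141849924458 [0.4785 0.0711]
18.2167 [ 0.5911 -0.0835  0.0868] [0.2252 0.6053 0.2544]
```

The head's image row jumped 0.7 px with no sideways motion, which is what a dropped pin looks like. I back off and check.

Request:
{"op": "drive_tool", "data": {"commands": [{"ax": 0,"ay": 0,"az": 0,"tx": -2,"ty": 0,"tz": 0,"hand": -1},{"ax": 0,"ay": 0,"az": 0,"tx": -10,"ty": 0,"tz": 0,"hand": -1},{"ax": 0,"ay": 0,"az": 0,"tx": -30,"ty": 0,"tz": 0,"hand": -1},{"ax": 0,"ay": 0,"az": 0,"tx": -50,"ty": 0,"tz": -10,"hand": -1},{"ax": 0,"ay": 0,"az": 0,"tx": -55,"ty": 30,"tz": -45,"hand": -1},{"ax": 0,"ay": 0,"az": 0,"tx": -55,"ty": 65,"tz": -80,"hand": -1},{"ax": 0,"ay": 0,"az": 0,"tx": -55,"ty": 100,"tz": -100,"hand": -1},{"ax": 0,"ay": 0,"az": 0,"tx": -55,"ty": 120,"tz": -110,"hand": -1},{"ax": 0,"ay": 0,"az": 0,"tx": -55,"ty": 120,"tz": -110,"hand": -1}]}}

```text
t: 19.02
tcp_pos: [0.5235, -0.2062, 0.2005]
tool_rot: [3.134, -0.007, -0.112]
contact_force: [-0.3, -0.7, 1.0]
opening: 0.005
grip_force: 0.0
```

Run:
```python
from h import *
tp();im=pin(); cs=cam("scene")
for th in(.11,.13,.15):print(th,[proj(cs,[.599-.1187*np.cos(th),.0815-.1187*np.sin(th),z]) for z in(.0985,.0945,.0805)])
cv2.imwrite("pics/s9.png",cv2.resize(im[130:260,230:380],(600,520),interpolation=cv2.INTER_CUBIC)[:,:,::-1])
```

```text
33 [231.5 213.7] soft 231.25827705485094 214.16521166199968 [0.4785 0.0711]
head 45 [279.4 164.1] [0.4873 0.0611] th 0.18079857062937552 r 0.11353370300414013
19.0667 [ 0.5234 -0.202   0.1987] [ 0.1186  0.1467 -0.0027]
0.11 [array([279.8526, 161.8374]), array([279.8228, 162.5438]), array([279.7195, 164.9898])]
0.13 [array([279.3473, 162.2946]), array([279.3186, 163.0003]), array([279.2195, 165.444 ])]
0.15 [array([278.8525, 162.7607]), array([278.8251, 163.4658]), array([278.73 , 165.907])]
```

View pics/s9.png

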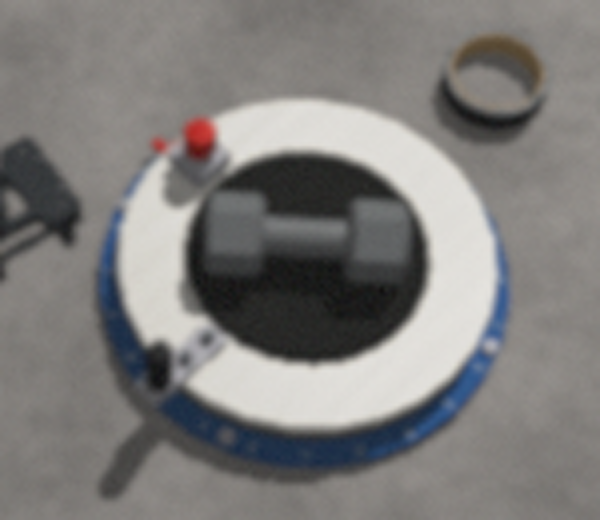

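The head now sits right on the bushing at row 164.1, against about 162 if it had not dropped. The dumbbell has ridden along with the table, and the gripper is clear.

```bash
python3 -c "
from h import *
pin(); print(manip.close_job())"
```

```text
head 45 [279.4 164.1] [0.4873 0.0611] th 0.18079857062937552 r 0.11353370300414013
19.1167 [ 0.5233 -0.1986  0.1974] [ 0.0582  0.6614 -0.3295]
the job is handed in; nothing more can be done
None
```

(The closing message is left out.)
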